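# Slide the drying soprano neck into the rack's bay

## Task

The soprano neck on the tall wooden stand has a freshly glued cork, so it must go away from the pad warmer: push the stand low, at its foot, across the table and into the open-fronted wooden bay at the bottom of the pegboard rack, until the foot is right up against the bay's back rail. Slide it upright on the table the whole way (do not pick it up or tip it), let nothing touch the neck itself, and leave everything else on the table where it is.

Things in the scene. Friction and masses are not known exactly. Their poses are not given: they have to be found in the camera images.
- neck_stand: The tall item to push: turned wooden stand with a brass soprano saxophone neck upright on it, 250 mm high, 180 to 300 g, centre of mass about 80 mm up, loose. Foot: upright cylinder 84 mm in diameter, 28 mm high, above that tapering quickly to a 14 mm dowel. Friction on the table 0.45 to 0.75: pushed at the foot it slides, pushed high it tips. Origin: centre of the foot's underside; z up.
- neck: The straight brass neck on that stand (fixed to it; same origin and axes). It occupies 55 to 250 mm above the table: 25 mm in diameter at the collar (83 to 92 mm up), 14 to 21 mm elsewhere, the top 45 mm covered with cork. Not to be touched by anything.
- bay_home (a point): Where the centre of the stand's foot lies, on the table, when home in the middle of the bay, touching the back rail. x points into the bay, square to the rail; y left along the rail seen from the open front; z up. Back rail's face at x = +42 mm; side cheeks' inner faces at y = -64 and +64 mm, reaching out to x = -8 mm. Rail and cheeks 35 mm high, 18 mm thick; bay floor is the bare table.
- rack: The fixed wooden pegboard rack that the bay belongs to. Origin: on the table, middle of the bay's back rail, front face; axes as for the bay. Right of the bay (seen from its open front) the peg panel, 200 mm wide, 270 mm high, stands from y = -82 to -282 mm, front face at x = 0; dowel pegs with three steel spring hooks stick out to x = -63 mm between y = -134 and -230 mm. Left of the bay nothing rises above the cheek.
- short_stand: Bystander: a short wooden stand with a black mouthpiece on it, foot 64 mm in diameter, 128 mm high, loose, beside the bay, on its low side. Origin: centre of the underside.
- bell_guard: Bystander: lacquered brass bell key guard, a three-cornered wire cage about 80 mm across and 32 mm high on three feet, loose, in front of the peg panel. Origin: centre of the underside.
- pad_tin: Bystander: flat round metal pad tin, 70 mm in diameter, 22 mm high, loose. Origin: centre of the underside.
- oil_bottle: Bystander: small white oil bottle with a needle spout, 30 mm in diameter, 70 mm high, loose. Origin: centre of the underside.
- mallet: Bystander: hide mallet lying down, 235 mm long along its x axis, 40 mm high, head (70 mm wide) 100 mm from the origin at +x, loose. Origin: under its middle, on the table.
- screwdriver: Bystander: small screwdriver lying down, 170 mm long along its x axis, 18 mm high, loose. Origin: under its middle, on the table.
- pad_warmer: Bystander: chrome pad-warming plate on a grey housing, 140 (x) x 100 (y) mm, 42 mm high, fixed, with a knob on its front. Origin: centre of the underside.
Mind the look-alikes: they are no part of the job. What is shaped like the neck_stand but purple or turquoise is not meant.

How it is judged:
By the outcome, as a careful person would: the job done as asked, in the order asked, and still so for the second after the job is handed in, with the robot touching nothing.
It also fails if it takes over 58 s, if anything falls off the work surface, if the arm or the gripper's body presses on something with over 40 N, if the wrist force passes 120 N, or if a joint passes its speed limit or range.

## Robot

A 6-joint arm with a two-finger parallel gripper is mounted at the origin on the work surface. World frame = base frame: x ahead of the robot, y to its left, z up, the work surface at z = 0. Lengths are in m, angles in rad, forces in N, time in s.
With the tool pointing down it reaches from about 0.425 to 1.125 m from the base axis. Payload 14.9 kg.
Tool frame: the origin (TCP) lies midway between the tips of the shut fingers; the grasp point (between the pads) lies 19 mm behind it; z points along the fingers, y is the direction in which the jaws open and shut (so a half turn about z gives the same grasp; the last joint's range is limited). The gripper opens to 91 mm and grips with 3 to 60 N. Pads are 32 mm wide; open, the fingers measure 118 mm over their backs; the gripper's body (76 mm by 178 mm) begins 60 mm behind the grasp point.
Start: joints at [1.098, 0.379, 1.734, -0, 1.028, -0.033], TCP at [0.298, 0.633, 0.214] pointing down, gripper open.
Joint ranges: [-2.77, 2.77], [-0.74, 2.19], [0, 2.66], [-1.06, 4.2], [0.31, 2.87], [-3.08, 3.08]. Speed limits (rad/s): [1.89, 1.89, 2.39, 3.14, 3.14, 3.14].

## Interface

Orientations are given as a unit quaternion [w, x, y, z].
In Python, from plant import arm gives the robot as it stands.
- The arm moves only by the shell command python3 -m pendant 'ROWS'. ROWS is a JSON object of lists of equal length, an entry for each row: "grip": the closure, from 0 (fully open) to 1 (shut); "slide": the shift along the world's x, y, z in m, a list of three; "turn": the turn, a rotation vector about the world's x, y, z in degrees, a list of three. A call has 1 to 8 rows; each row shifts and turns the commanded pose from where the row before left it; what a row does not reach is not made up. A row lasts 1/8 s, in which the tool goes at most 62.5 mm and 10.7 degrees, less where a joint would pass 70% of its speed; a pose out of reach is approached as far as the arm can. A call is refused whole if a number of a shift passes 0.0625 or a number of a turn 10.7, either way. A call with a gripper value outside its range is refused whole. The fingers move at their own pace and stop on an object; the grip force is fixed at half the most. Time passes only in rows, so rows that do not move let the fingers close. It gives the time, the measured TCP pose, the force and the opening at its end, in the units of the state.
- arm.observe(): the state, without advancing time (a new reading comes with each control period).
- arm.snapshot(name): name is "side" or "top" or "wrist"; returns the picture (384x512x3 uint8, red, green, blue); there is no depth.
- arm.camera_info(name): a dict with "fx", "fy", "cx", "cy" (pixels), "cam_to_world" (4x4, takes a point from camera to world coordinates). Camera axes: x right, y up, looking along -z (the intrinsics and any distortion apply to the point x, -y, -z); pixel columns grow to the right and rows downward; lengths in m; the calibration is good to about 2 mm. The wrist camera is an equidistant fisheye: a pixel r from the principal point sees the ray r / f radians off the axis. A picture is of the moment at which its call begins: read the wrist's pose just before it. camera_info takes no time and is no camera call; for the wrist camera it gives the pose at the moment of the call.
- arm.close_job(): hands the job in, once; it reports no verdict.
Trained networks look in the newest picture that a camera, given by its name, has taken for a name from the list of things; names that differ only in an ending like _2 or _b are one class to them, and where a whole thing is asked for, a point or a joint stands for the part that bears it (a point fixed in the world has none). Each returns a list of dicts, best first, with "score" (0 to 1); they miss things now and then, are a little off and sometimes report something else, mostly with a low value. They report only what shows in the picture. A call takes as long as a camera call. They do not tell look-alikes from the thing itself.
- arm.recognise(camera, target): "centre" ([row, column] in pixels, amid what is visible of it).
- arm.masks_of(camera, target): "pixels" (384x512 bool, what is visible of it) and "centre" ([row, column] in pixels, amid what is visible of it).
The state is a dict: "clock": time; "q": joint angles; "dq": joint speeds; "joint_torque": joint torques, N m; "position": TCP position; "orientation": TCP orientation; "ft_force": force on the tool from outside, world axes, zero at the start; "moment": the same for the moment, N m; "opening": opening from 0.0 (shut) to 1.0 (fully open).
Only numpy, scipy, OpenCV 4.12 (cv2) and the standard library are available. Lean on these libraries where they do the work, as an engineer would, in place of code of your own. Each camera call takes 0.05 s, during which the arm holds its last target.

## Working session

There is one attempt and no reset: what is moved stays moved. The work goes in short steps, Python scripts to look and compute and a shell command to move; the robot and the scene stay as the last step left them, time stands still between calls to the robot, and variables do not carry over. Pictures are saved under pics/ and viewed, and the job is handed in when it is done.

```bash
ls; mkdir -p pics
python3 - <<'E'
from plant import arm
import cv2
for n in ["side","top","wrist"]:
    im=arm.snapshot(n); cv2.imwrite(f"pics/{n}0.png",im[...,::-1])
    i=arm.camera_info(n); print(n,i)
s=arm.observe(); print(s)
E
```

```text
pics
side {'fx': 360.6313311068411, 'fy': 360.6313311068411, 'cx': 258.19201541012853, 'cy': 192.62820445550068, 'cam_to_world': array([[ 0.94456294,  0.19285881, -0.26571852,  0.33073782],
       [-0.32796615,  0.51610262, -0.79124983, -0.73933025],
       [-0.01546147,  0.83453194,  0.55074257,  0.48223134],
       [ 0.        ,  0.        ,  0.        ,  1.        ]])}
top {'fx': 390.83956624256115, 'fy': 390.83956624256115, 'cx': 256.32398369760546, 'cy': 189.73157795388778, 'cam_to_world': array([[-0.02030404,  0.98426051, -0.17555338,  0.36961519],
       [-0.99976159, -0.02139847, -0.00434323, -0.09563096],
       [-0.00803144,  0.17542334,  0.98446033,  0.98171496],
       [ 0.        ,  0.        ,  0.        ,  1.        ]])}
wrist {'fx': 297.3186396354542, 'fy': 297.3186396354542, 'cx': 252.34818006508092, 'cy': 195.26696146532288, 'cam_to_world': array([[ 4.25564518e-01, -8.68454319e-01, -2.54326437e-01,
         2.26911551e-01],
       [ 9.04928082e-01,  4.08384952e-01,  1.19695020e-01,
         6.67240059e-01],
       [-8.65677196e-05, -2.81085089e-01,  9.59682846e-01,
         3.83632423e-01],
       [ 0.00000000e+00,  0.00000000e+00,  0.00000000e+00,
         1.00000000e+00]])}
{'clock': 0.15, 'q': array([ 1.09769933e+00,  3.79317273e-01,  1.73463531e+00,  2.18663515e-05,
        1.02849712e+00, -3.32796819e-02]), 'dq': array([ 2.58779863e-04, -2.55722092e-03, -2.11271536e-03, -1.17781634e-03,
        1.53075761e-03, -9.33949665e-05]), 'joint_torque': array([-1.15311796e-03, -7.64096189e+01, -4.34658945e+01,  6.49793632e-02,
        4.08948795e-02, -7.23874814e-05]), 'position': array([0.29789384, 0.63312109, 0.21342414]), 'orientation': array([-1.16405456e-04,  2.18145970e-01,  9.75916058e-01, -4.12517048e-04]), 'ft_force': array([0.2105847 , 0.47697993, 0.39465626]), 'moment': array([-0.01288293,  0.00759426, -0.04577738]), 'opening': 0.9982577437402606}
```

View pics/side0.png

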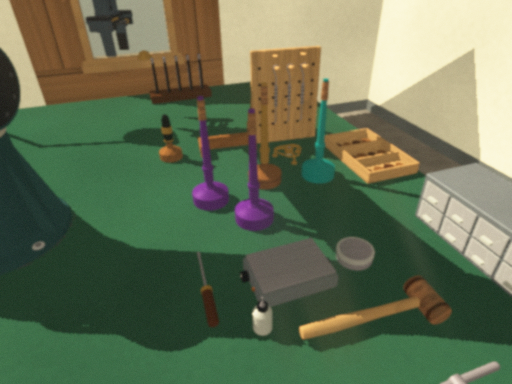

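View pics/top0.png

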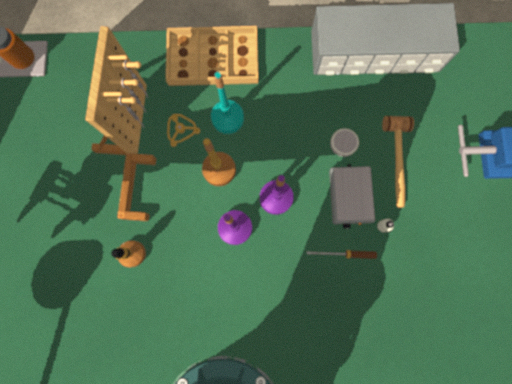

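View pics/wrist0.png

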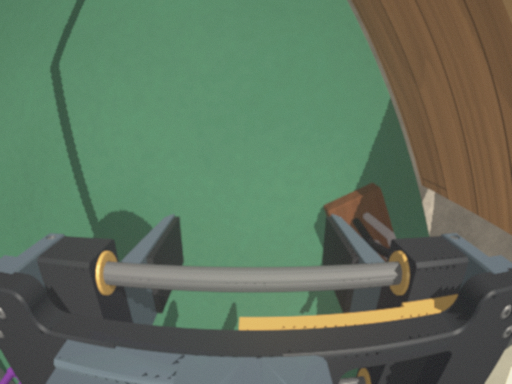

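The natural wooden stand, at top px (row 168, col 218) and side px (175, 266), fits the description. The ones at top (227,235), (197,277) and (116,227) are purple, purple and turquoise look-alikes. I'll confirm this with a crop.

```bash
cat > h.py <<'E'
import numpy as np,cv2
from plant import arm
def proj(n,P):
    i=arm.camera_info(n);T=i['cam_to_world'];P=np.atleast_2d(P)
    c=(P-T[:3,3])@T[:3,:3]
    x,y,z=c[:,0],-c[:,1],-c[:,2]
    return np.c_[i['cy']+i['fy']*y/z,i['cx']+i['fx']*x/z]  # row,col
def back(n,rc,z=0):
    i=arm.camera_info(n);T=i['cam_to_world'];rc=np.atleast_2d(rc)
    d=np.c_[(rc[:,1]-i['cx'])/i['fx'],-(rc[:,0]-i['cy'])/i['fy'],-np.ones(len(rc))]@T[:3,:3].T
    o=T[:3,3]; return o+d*((z-o[2])/d[:,2])[:,None]
E
python3 - <<'E'
from h import *
im=cv2.imread('pics/top0.png'); 
cv2.imwrite('pics/crop0.png',cv2.resize(im[15:285,75:315],None,fx=2.2,fy=2.2,interpolation=cv2.INTER_CUBIC))
for t in ["neck_stand","short_stand","bell_guard","pad_tin","oil_bottle","mallet","screwdriver","pad_warmer","rack"]:
    for n in ["top"]:
        for r in arm.masks_of(n,t)[:5]:
            ys,xs=np.nonzero(r['pixels'])
            print(t,n,round(r['score'],2),np.round(r['centre']),back(n,r['centre'])[0].round(3),ys.min(),ys.max(),xs.min(),xs.max())
E
```

```text
neck_stand top 0.75 [197. 276.] [ 0.524 -0.142  0.   ] 175 214 259 293
neck_stand top 0.71 [227. 234.] [ 0.451 -0.032  0.   ] 209 244 218 251
neck_stand top 0.7 [114. 227.] [ 0.749 -0.018  0.   ] 71 134 211 243
neck_stand top 0.61 [166. 216.] [0.609 0.012 0.   ] 138 185 202 235
short_stand top 0.77 [254. 131.] [0.39  0.224 0.   ] 240 266 111 145
bell_guard top 0.77 [130. 181.] [0.707 0.104 0.   ] 114 145 169 199
pad_tin top 0.93 [139. 343.] [ 0.674 -0.32   0.   ] 129 156 332 358
oil_bottle top 0.63 [222. 387.] [ 0.455 -0.416  0.   ] 219 232 378 394
mallet top 0.7 [137. 401.] [ 0.677 -0.471  0.   ] 116 206 382 412
screwdriver top 0.65 [253. 358.] [ 0.38  -0.339  0.   ] 250 259 308 376
pad_warmer top 0.67 [196. 351.] [ 0.522 -0.33   0.   ] 164 227 330 374
pad_warmer top 0.44 [107. 124.] [0.775 0.257 0.   ] 26 220 86 155
rack top 0.95 [109. 121.] [0.771 0.264 0.   ] 26 220 87 155
```

View pics/crop0.png

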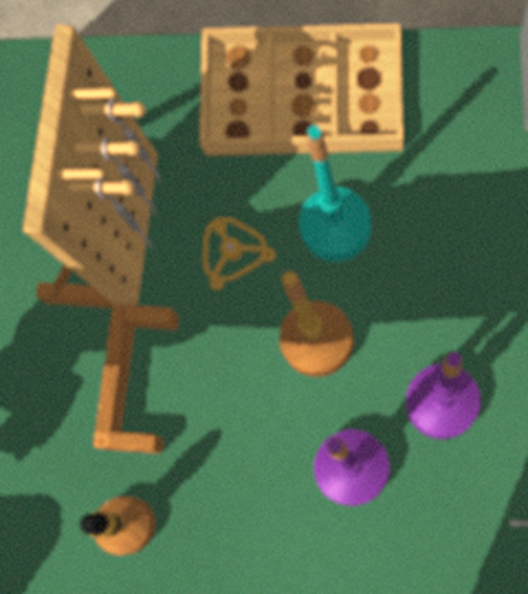

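Run:
```python
from h import *
im=cv2.imread('pics/top0.png')
c=cv2.resize(im[135:230,85:165],None,fx=6,fy=6,interpolation=cv2.INTER_CUBIC)
for k in range(0,95,10): cv2.putText(c,str(135+k),(0,k*6+6),0,.35,(255,255,255)); cv2.line(c,(0,k*6+3),(480,k*6+3),(200,200,200),1) if k%20==0 else 0
for k in range(0,80,10): cv2.putText(c,str(85+k),(k*6,10),0,.35,(255,255,255)); cv2.line(c,(k*6+3,0),(k*6+3,570),(200,200,200),1) if k%20==0 else 0
cv2.imwrite('pics/bay.png',c)
im=cv2.imread('pics/side0.png')
c=cv2.resize(im[90:200,140:300],None,fx=5,fy=5,interpolation=cv2.INTER_CUBIC);cv2.imwrite('pics/bays.png',c)
```

```text
(no output)
```

View pics/bay.png

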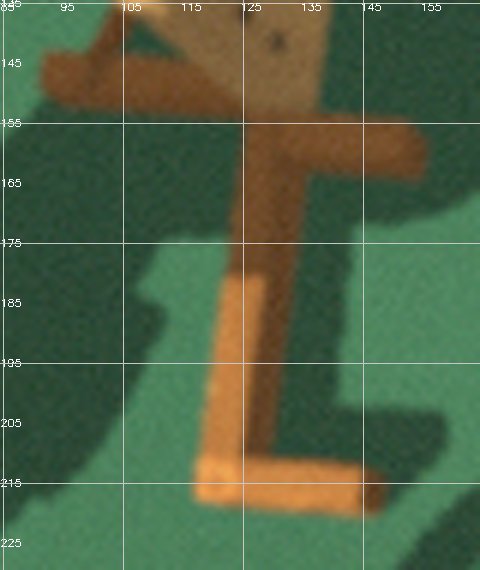

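View pics/bays.png

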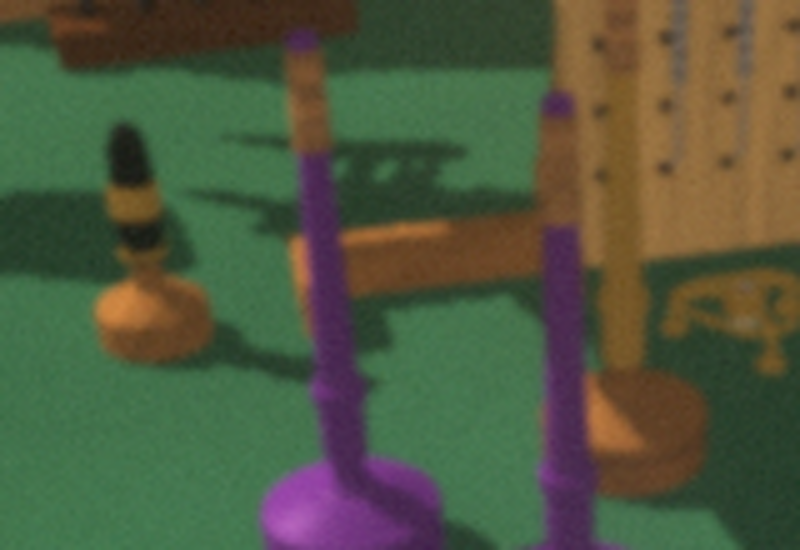

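```bash
cat > fit.py <<'E'
from h import *
from scipy.optimize import least_squares
M=np.array([[0,64,35],[-50,64,35],[-50,82,35],[-50,-82,35],[-50,64,0],[-50,82,0],[0,64,0]])/1e3
C=np.array([[242,458],[362,470],[362,512],[414,122],[387,473],[384,515],[270,455]])
rc=np.c_[(C[:,1]-2.5)/6+135,(C[:,0]-2.5)/6+85]
L=np.array([[263,275]]);lrc=np.c_[(L[:,1]-2.5)/6+135,(L[:,0]-2.5)/6+85]
def tw(p,M):
    c,s=np.cos(p[2]),np.sin(p[2]); return np.c_[p[0]+c*M[:,0]-s*M[:,1],p[1]+s*M[:,0]+c*M[:,1],M[:,2]]
def f(p):
    a=(proj('top',tw(p[:3],M))-rc).ravel()
    b=(proj('top',tw(p[:3],np.array([[0,p[3],.035]])))-lrc).ravel()
    return np.r_[a,b]
r=least_squares(f,[.57,.2,1.57,0]);print(r.x,np.degrees(r.x[2]),f(r.x).round(1))
p=r.x[:3]
home=tw(p,np.array([[-.042,0,0]]))[0];print('home',home)
def foot(n,p,R=.042,h=.028):
    a=np.linspace(0,2*np.pi,60)
    P=np.vstack([np.c_[p[0]+R*np.cos(a),p[1]+R*np.sin(a),0*a+z] for z in(0,h)])
    return cv2.convexHull(proj(n,P)[:,::-1].astype(np.float32))
im=cv2.imread('pics/top0.png');ims=cv2.imread('pics/side0.png')
hsv=cv2.cvtColor(im,cv2.COLOR_BGR2HSV)
# foot fit: IoU with orange mask rows>=152
mk=((hsv[...,0]<20)&(hsv[...,1]>90)&(hsv[...,2]>50)).astype(np.uint8)
def fit(x0,n,mk,roi,R,h):
    best=None
    for dx in np.arange(-.02,.0201,.002):
        for dy in np.arange(-.02,.0201,.002):
            q=x0+np.array([dx,dy]);c=np.zeros((384*4,512*4),np.uint8)
            cv2.fillPoly(c,[np.round(foot(n,q,R,h)*4+1.5).astype(int)],1);c=cv2.resize(c*255,(512,384),interpolation=cv2.INTER_AREA)/255.
            e=np.abs(c-mk)[roi].sum()
            if best is None or e<best[0]:best=(e,q)
    return best
b=fit(np.array([.60,.005]),'top',mk,np.s_[158:195,190:245],.042,.028);print('stand',b)
b2=fit(np.array([.39,.21]),'top',mk,np.s_[235:275,119:155],.032,.02);print('short',b2)
for n,i in(('top',im),('side',ims)):
    k=2 if n=='side' else 3
    o=cv2.resize(i,None,fx=k,fy=k,interpolation=cv2.INTER_CUBIC)
    for q,R,h,col in((b[1],.042,.028,(255,255,0)),(b2[1],.032,.02,(255,255,0)),(home[:2],.042,.028,(0,255,255))):
        cv2.polylines(o,[np.round((foot(n,q,R,h)+.5)*k-.5).astype(int)],True,col,1)
    for poly in ([[0,64,35],[-50,64,35],[-50,82,35],[18,82,35],[18,-82,35],[-50,-82,35],[-50,-64,35],[0,-64,35]],[[0,64,0],[-50,64,0],[-50,82,0],[18,82,0]],[[0,64,0],[0,-64,0],[-50,-64,0]]):
        cv2.polylines(o,[np.round((proj(n,tw(p,np.array(poly)/1e3))[:,::-1]+.5)*k-.5).astype(int).reshape(-1,1,2)],False,(0,0,255),1)
    cv2.imwrite(f'pics/ov_{n}.png',o[60*k:285*k,85*k:330*k] if n=='top' else o[80*k:240*k,130*k:360*k])
E
python3 fit.py
```

```text
[ 0.55796608  0.22359677  1.46079481 -0.01043401] 83.69737717550933 [-0.6  0.  -0.8  0.3 -0.5 -0.8 -0.5 -0.3  0.3  0.1  0.4 -0.4  1.6  0.1
  0.1  1. ]
home [0.55335532 0.18185062 0.        ]
stand (np.float64(71.09019607843138), array([0.6  , 0.003]))
short (np.float64(89.09019607843138), array([0.39, 0.22]))
```

View pics/ov_top.png

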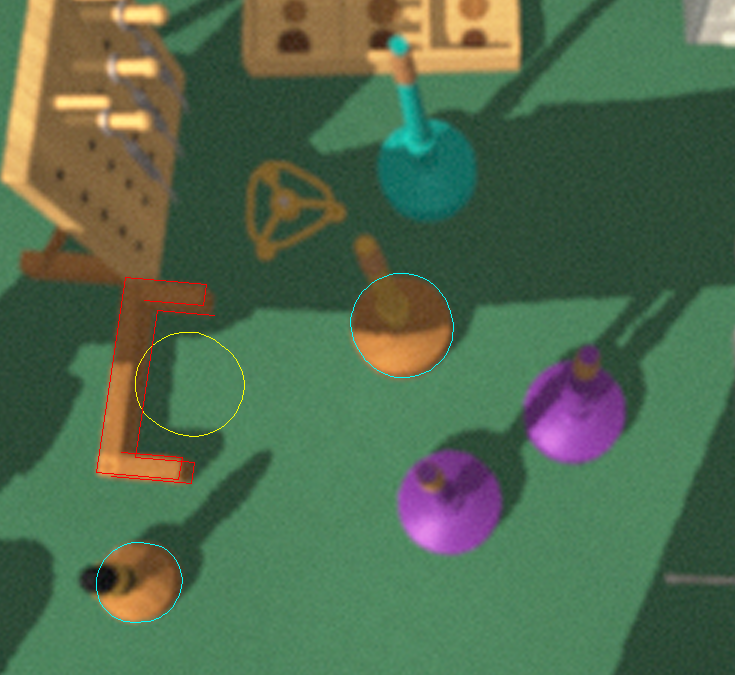

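View pics/ov_side.png

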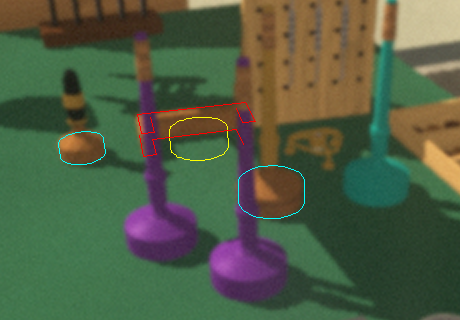

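```bash
cat >> fit.py <<'E'
print('---')
pm=((hsv[...,0]>125)&(hsv[...,0]<160)&(hsv[...,1]>90)).astype(np.uint8)
tm=((hsv[...,0]>83)&(hsv[...,0]<100)&(hsv[...,1]>120)).astype(np.uint8)
print('A',fit(np.array([.45,-.036]),'top',pm,np.s_[205:250,210:258],.042,.028))
print('B',fit(np.array([.52,-.14]),'top',pm,np.s_[172:218,255:300],.042,.028))
print('T',fit(np.array([.73,-.018]),'top',tm,np.s_[100:140,205:250],.042,.028))
E
python3 fit.py|sed -n '/---/,$p'; python3 -c "
from plant import arm;print([a for a in dir(arm) if a[0]!='_'])"
```

```text
---
A (np.float64(88.47843137254903), array([ 0.45 , -0.036]))
B (np.float64(130.21176470588236), array([ 0.524, -0.14 ]))
['PlanningError', 'camera_info', 'close_job', 'masks_of', 'observe', 'recognise', 'snapshot']Traceback (most recent call last):
  File "fit.py", line 48, in <module>
    print('T',fit(np.array([.73,-.018]),'top',tm,np.s_[100:140,205:250],.042,.028))
              ~~~^^^^^^^^^^^^^^^^^^^^^^^^^^^^^^^^^^^^^^^^^^^^^^^^^^^^^^^^^^^^^^^^^
  File "fit.py", line 29, in fit
    cv2.fillPoly(c,[np.round(foot(n,q,R,h)*4+1.5).astype(int)],1);c=cv2.resize(c*255,(512,384),interpolation=cv2.INTER_AREA)/255.
                             ~~~~^^^^^^^^^
  File "fit.py", line 19, in foot
    return cv2.convexHull(proj(n,P)[:,::-1].astype(np.float32))
                          ~~~~^^^^^
  File "h.py", line 4, in proj
    i=arm.camera_info(n);T=i['cam_to_world'];P=np.atleast_2d(P)
ValueError: time passes only in moves, steps and waits
```

```bash
python3 -m pendant '{"grip":[0.45,0.45,0.45,0.45],"slide":[[0,0,0.05],[0,0,0.05],[0,-0.06,0.03],[0.02,-0.06,0]],"turn":[[0,0,0],[0,0,0],[0,0,-10],[0,0,-10]]}'
```

```text
clock: 1.1
position: [0.3177, 0.518, 0.3445]
orientation: [0.0, 0.386, 0.922, 0.002]
ft_force: [1.3, -0.9, -1.0]
opening: 0.593
```

```bash
python3 -m pendant '{"grip":[0.45,0.45,0.45,0.45,0.45,0.45,0.45,0.45],"slide":[[0.03,-0.055,0],[0.03,-0.055,0],[0.03,-0.055,0],[0.03,-0.055,0],[0.03,-0.055,0],[0.03,-0.055,0],[0.03,-0.055,0],[0.03,-0.055,0]],"turn":[[0,0,-8],[0,0,-8],[0,0,-8],[0,0,0],[0,0,0],[0,0,0],[0,0,0],[0,0,0]]}'
```

```text
clock: 2.1
position: [0.558, 0.0773, 0.3422]
orientation: [0.0, 0.568, 0.823, 0.0]
ft_force: [0.8, 0.3, 0.7]
opening: 0.547
```

```bash
python3 -m pendant '{"grip":[0.45,0.45,0.45,0.45,0.45,0.45],"slide":[[0.022,-0.046,0],[0.022,-0.046,0],[0.021,-0.046,0],[0,0,0],[0,0,0],[0,0,0]],"turn":[[0,0,0],[0,0,0],[0,0,0],[5.6,2.1,0],[5.6,2.1,0],[0,0,0]]}'
python3 - <<'E'
from h import *
for n in("side","wrist","top"):
    cv2.imwrite(f'pics/{n}1.png',arm.snapshot(n)[...,::-1])
from scipy.spatial.transform import Rotation as R
s=arm.observe();q=s['orientation'];M=R.from_quat(np.r_[q[1:],q[0]]).as_matrix();print(s['position'],M.round(3),s['q'],s['opening']*91)
E
```

```text
clock: 2.85
position: [0.6224, -0.0599, 0.3414]
orientation: [-0.086, 0.565, 0.818, 0.059]
ft_force: [-0.1, 0.1, -0.3]
opening: 0.547
[ 0.62210523 -0.05847752  0.34190659] [[-0.348  0.935 -0.072]
 [ 0.915  0.355  0.192]
 [ 0.205  0.001 -0.979]] [-0.20585108  0.18500675  1.75138977  0.17996544  1.32112766 -0.62390394] 49.915865376546684
```

View pics/side1.png

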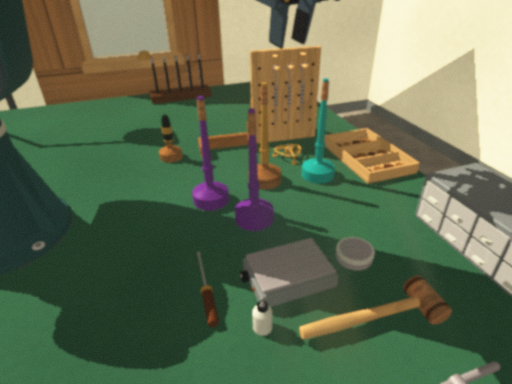

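View pics/wrist1.png

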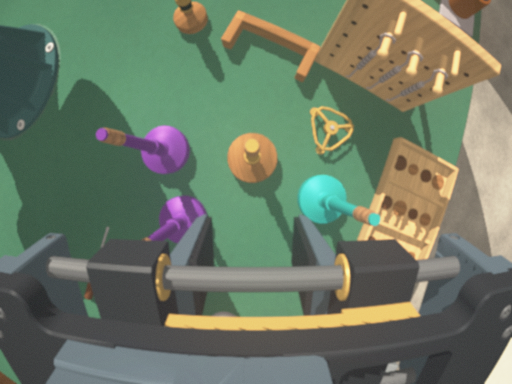

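View pics/top1.png

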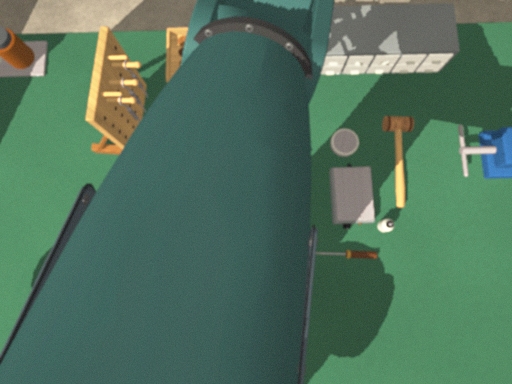

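```bash
cat >> h.py <<'E'
def projw(P,i):
    T=i['cam_to_world'];c=(np.atleast_2d(P)-T[:3,3])@T[:3,:3]
    x,y,z=c[:,0],-c[:,1],-c[:,2];r=np.hypot(x,y);th=np.arctan2(r,z)
    return np.c_[i['cy']+i['fy']*th*y/r,i['cx']+i['fx']*th*x/r]
def tw(p,M):
    c,s=np.cos(p[2]),np.sin(p[2]); return np.c_[p[0]+c*M[:,0]-s*M[:,1],p[1]+s*M[:,0]+c*M[:,1],M[:,2]]
BAY=[[[0,64,35],[-50,64,35],[-50,82,35],[18,82,35],[18,-82,35],[-50,-82,35],[-50,-64,35],[0,-64,35],[0,64,35]],[[0,64,0],[-50,64,0],[-50,82,0],[18,82,0]],[[0,64,0],[0,-64,0],[-50,-64,0]]]
def dens(a):
    a=np.array(a)/1e3;return np.vstack([np.linspace(a[k],a[k+1],12) for k in range(len(a)-1)])
def circ(p,R,z):
    a=np.linspace(0,2*np.pi,60);return np.c_[p[0]+R*np.cos(a),p[1]+R*np.sin(a),0*a+z]
def overlay(img,i,circs,bay,k=2):
    o=cv2.resize(img,None,fx=k,fy=k,interpolation=cv2.INTER_CUBIC)
    pts=[(tw(bay,dens(b)),(0,0,255)) for b in BAY]+[(circ(*c),(255,255,0)) for c in circs]
    for P,col in pts:
        cv2.polylines(o,[np.round((projw(P,i)[:,::-1]+.5)*k-.5).astype(int).reshape(-1,1,2)],False,col,1)
    return o
E
python3 - <<'E'
from h import *
import pickle
i=arm.camera_info('wrist');pickle.dump(i,open('w1.pkl','wb'))
im=cv2.imread('pics/wrist1.png')
c=[((.6,.003),.042,0),((.6,.003),.042,.028),((.6,.003),.0125,.0875),((.6,.003),.007,.25),((.45,-.036),.042,0),((.45,-.036),.042,.028),((.524,-.14),.042,0),((.524,-.14),.042,.028),((.39,.22),.032,0)]
o=overlay(im,i,c,[.558,.2236,1.4608],3)
cv2.imwrite('pics/ovw1.png',o[0:255*3,90*3:350*3][:600*3//3*2])
cv2.imwrite('pics/ovw1.png',cv2.resize(o[0:250*3,85*3:345*3],None,fx=.8,fy=.8,interpolation=cv2.INTER_AREA))
E
```

```text
(no output)
```

View pics/ovw1.png

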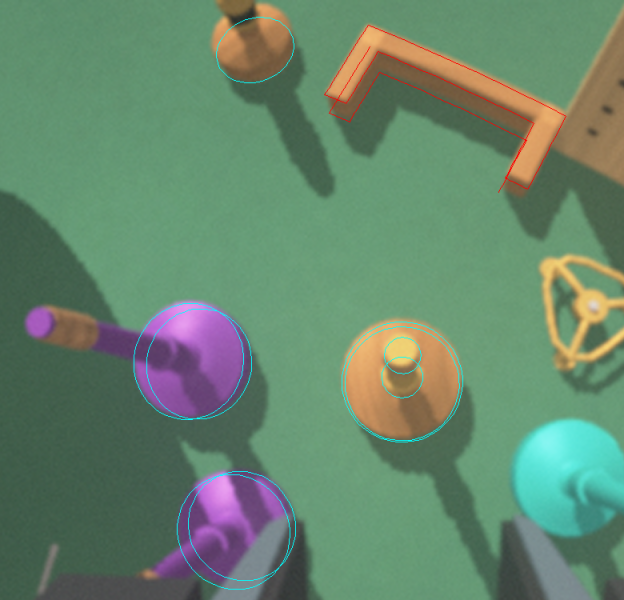

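Top and wrist views agree. The stand is at about (0.599, 0.005) and the bay home at (0.553, 0.182). The wrist camera sits ahead of the tool, so I'll tilt further to keep it clear of the neck, then descend behind the foot.

```bash
python3 -m pendant '{"grip":[0.45,0.45,0.45,0.45,0.45,0.45],"slide":[[0,0,0],[0,0,0],[0,0,0],[0,0,-0.05],[0,0,-0.05],[0,0,-0.03]],"turn":[[6.5,2.5,0],[6.5,2.5,0],[0,0,0],[0,0,0],[0,0,0],[0,0,0]]}'
cat > look.py <<'E'
import sys,pickle
from h import *
t=sys.argv[1]; sx,sy=float(sys.argv[2]),float(sys.argv[3])
from scipy.spatial.transform import Rotation as R
s=arm.observe();q=s['orientation'];M=R.from_quat(np.r_[q[1:],q[0]]).as_matrix();print(s['position'].round(4),'y',M[:,1].round(3),'z',M[:,2].round(3),'q',s['q'].round(2),'F',s['ft_force'].round(1))
i=arm.camera_info('wrist');im=arm.snapshot('wrist')[...,::-1].copy();cv2.imwrite(f'pics/w{t}raw.png',im);pickle.dump(i,open(f'w{t}.pkl','wb'))
S=(sx,sy)
o=overlay(im,i,[(S,.042,0),(S,.042,.028),(S,.0125,.0875)],[.558,.2236,1.4608],2)
cv2.imwrite(f'pics/w{t}.png',cv2.resize(o,(780,585),interpolation=cv2.INTER_AREA))
cv2.imwrite(f'pics/s{t}.png',arm.snapshot('side')[...,::-1])
E
python3 look.py 2 .599 .005
```

```text
clock: 3.75
position: [0.6213, -0.0579, 0.21]
orientation: [-0.184, 0.553, 0.803, 0.126]
ft_force: [0.6, -0.2, 1.0]
opening: 0.553
[ 0.6213 -0.0579  0.21  ] y [ 0.934  0.356 -0.002] z [-0.156  0.405 -0.901] q [-0.28  0.39  1.78  0.37  1.27 -0.81] F [ 0.6 -0.2  1. ]
```

View pics/w2.png

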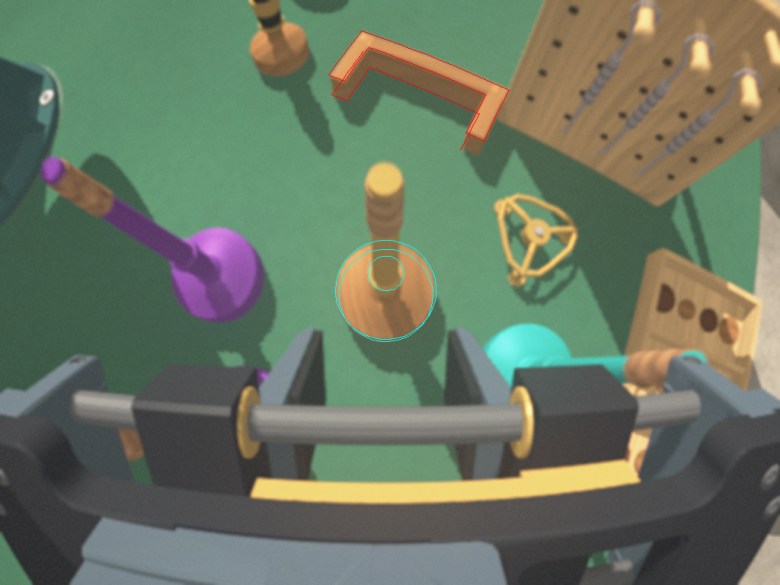

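View pics/s2.png

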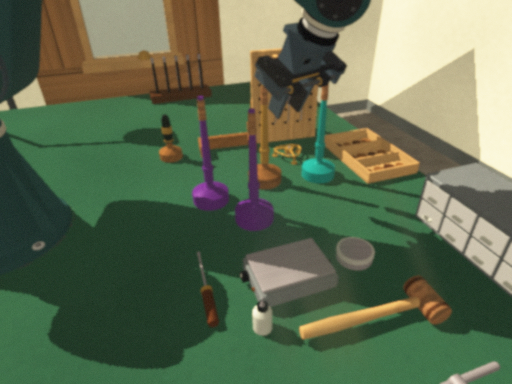

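Run:
```python
from h import *
for rc in((116,227),(197,277),(227,235)): print(back('top',rc,.02))
import pickle
i=pickle.load(open('w2.pkl','rb'));im=cv2.imread('pics/w2raw.png')
c=[]
for S in((.733,-.019),(.525,-.141),(.451,-.035)):
    c+=[(S,.042,0),(S,.042,.028),(S,.0125,.0875),(S,.008,.25)]
o=overlay(im,i,c,[.558,.2236,1.4608],2)
cv2.imwrite('pics/ovT.png',cv2.resize(o,(780,585)))
i=pickle.load(open('w1.pkl','rb'));im=cv2.imread('pics/wrist1.png')
o=overlay(im,i,c,[.558,.2236,1.4608],2)
cv2.imwrite('pics/ovT1.png',cv2.resize(o,(780,585)))
```

```text
[[ 0.73655007 -0.01944675  0.02      ]]
[[ 0.52161259 -0.14249078  0.02      ]]
[[ 0.44919247 -0.03707746  0.02      ]]
```

View pics/ovT1.png

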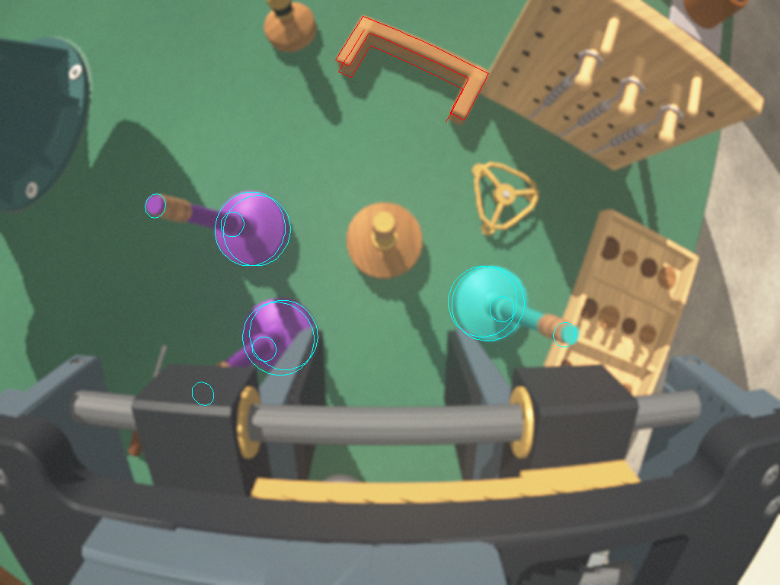

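View pics/ovT.png

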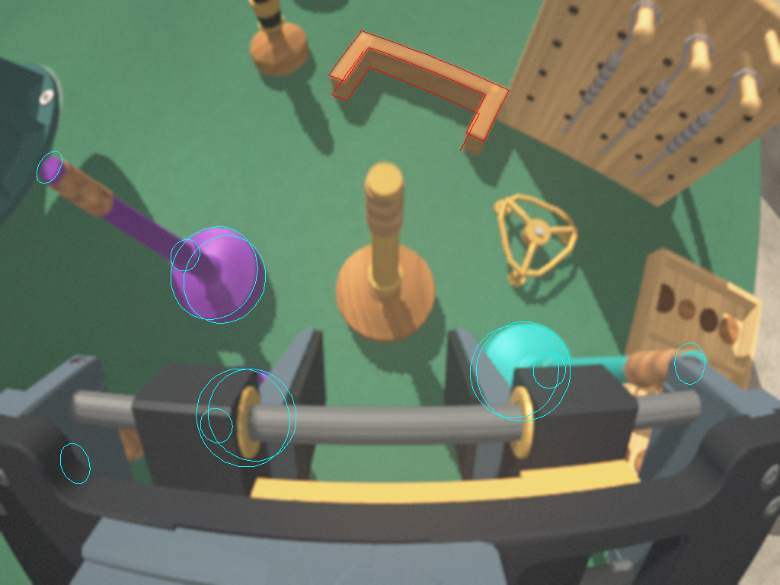

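```bash
python3 -m pendant '{"grip":[0.45,0.45,0.45,0.45,0.45,0.45,0.45],"slide":[[0,0,-0.03],[0,0,-0.03],[0,0,-0.03],[0,0,-0.03],[0,0,-0.03],[0,0,-0.02],[0,0,0]],"turn":[[0,0,0],[0,0,0],[0,0,0],[0,0,0],[0,0,0],[0,0,0],[0,0,0]]}'; python3 look.py 3 .599 .005
```

```text
clock: 4.72
position: [0.6222, -0.0584, 0.0418]
orientation: [-0.185, 0.553, 0.802, 0.127]
ft_force: [0.2, -0.8, 0.4]
opening: 0.55
[ 0.6222 -0.0584  0.0418] y [ 0.935  0.356 -0.001] z [-0.156  0.408 -0.9  ] q [-0.28  0.62  1.81  0.42  1.04 -0.92] F [ 0.2 -0.8  0.4]
```

View pics/w3.png

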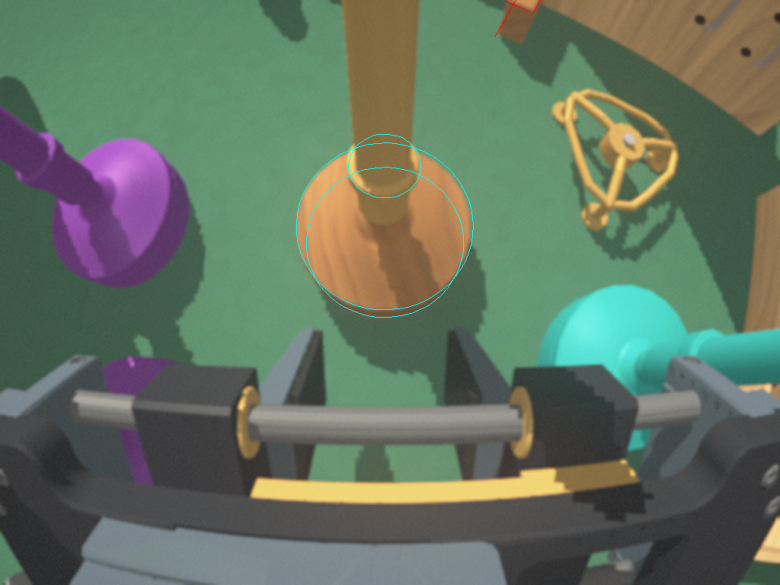

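View pics/s3.png

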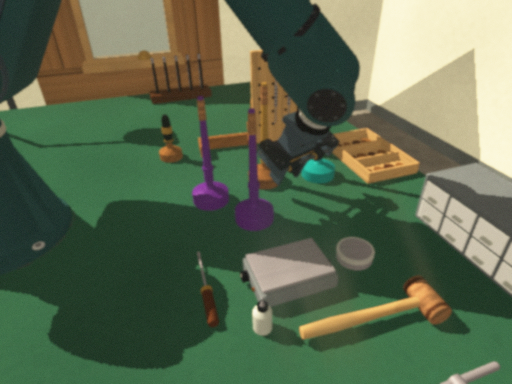

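```bash
python3 -m pendant '{"grip":[0.45,0.45,0.45,0.45],"slide":[[0,0,-0.015],[0,0,-0.01],[0,0,-0.005],[0,0,0]],"turn":[[0,0,0],[0,0,0],[0,0,0],[0,0,0]]}'; python3 -m pendant '{"grip":[0.45,0.45,0.45,0.45,0.45,0.45],"slide":[[-0.002,0.005,0],[-0.002,0.005,0],[-0.002,0.005,0],[-0.001,0.003,0],[-0.001,0.003,0],[0,0,0]],"turn":[[0,0,0],[0,0,0],[0,0,0],[0,0,0],[0,0,0],[0,0,0]]}'; python3 look.py 4 .599 .005
```

```text
clock: 5.32
position: [0.6219, -0.0587, 0.0114]
orientation: [-0.185, 0.554, 0.802, 0.127]
ft_force: [0.3, -0.1, 0.0]
opening: 0.55
clock: 6.08
position: [0.6142, -0.0376, 0.0119]
orientation: [-0.184, 0.553, 0.802, 0.127]
ft_force: [0.8, -0.4, -0.1]
opening: 0.553
[ 0.6142 -0.0376  0.0119] y [ 0.935  0.355 -0.   ] z [-0.155  0.408 -0.9  ] q [-0.26  0.65  1.83  0.44  0.98 -0.93] F [ 0.8 -0.4 -0.1]
```

View pics/w4.png

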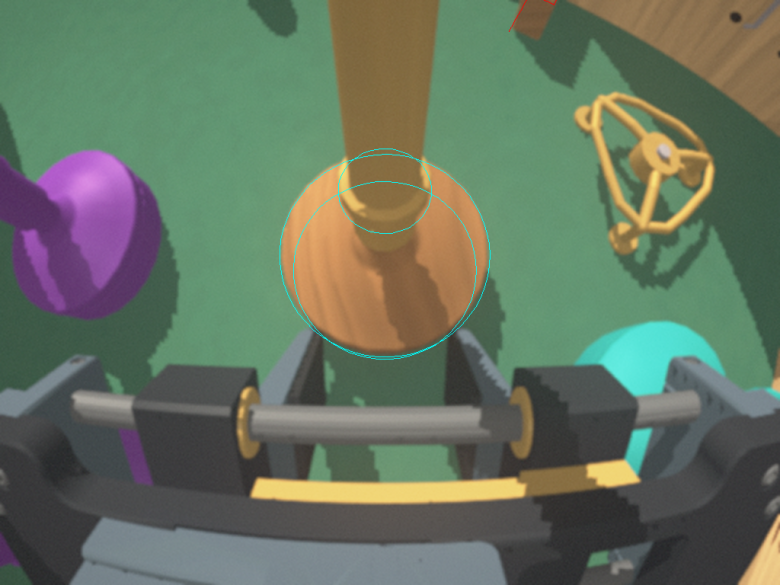

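View pics/s4.png

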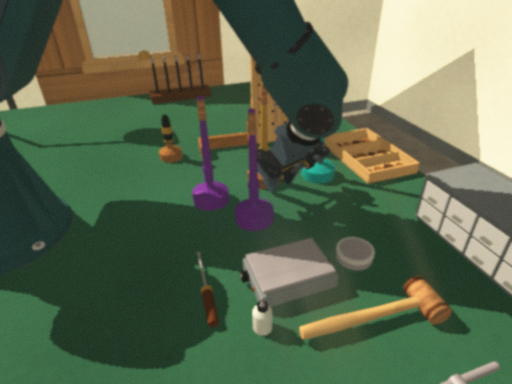

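```bash
python3 -m pendant '{"grip":[0.45,0.45,0.45,0.45,0.45,0.45],"slide":[[-0.002,0.005,0],[-0.002,0.005,0],[-0.003,0.007,0],[-0.003,0.007,0],[-0.003,0.007,0],[0,0,0]],"turn":[[0,0,0],[0,0,0],[0,0,0],[0,0,0],[0,0,0],[0,0,0]]}'; python3 look.py 5 .586 .034
```

```text
clock: 6.92
position: [0.6008, -0.0061, 0.0119]
orientation: [-0.185, 0.553, 0.802, 0.127]
ft_force: [-0.0, 0.5, 0.4]
opening: 0.55
[ 0.6008 -0.0061  0.0119] y [ 0.935  0.356 -0.001] z [-0.156  0.408 -0.899] q [-0.21  0.63  1.87  0.47  0.95 -0.91] F [-0.   0.5  0.4]
```

View pics/w5.png

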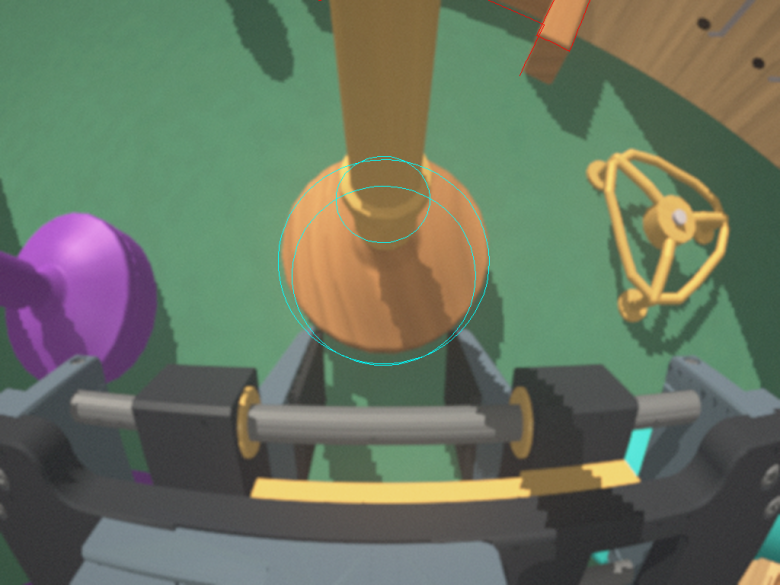

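View pics/s5.png

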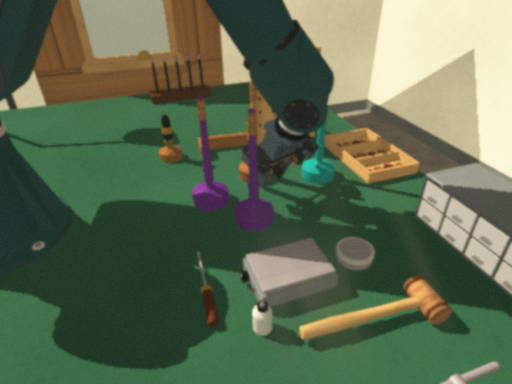

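```bash
python3 -m pendant '{"grip":[0.45,0.45,0.45,0.45,0.45,0.45,0.45,0.45],"slide":[[-0.003,0.008,0],[-0.0035,0.009,0],[-0.0035,0.009,0],[-0.0035,0.009,0],[-0.0035,0.009,0],[-0.0035,0.009,0],[-0.0035,0.009,0],[0,0,0]],"turn":[[0,0,0],[0,0,0],[0,0,0],[0,0,0],[0,0,0],[0,0,0],[0,0,0],[0,0,0]]}'; python3 look.py 6 .560 .101
```

```text
clock: 8.02
position: [0.5768, 0.056, 0.0119]
orientation: [-0.185, 0.553, 0.802, 0.127]
ft_force: [-0.5, -0.3, 0.2]
opening: 0.553
[0.5768 0.056  0.0119] y [ 0.935  0.356 -0.001] z [-0.156  0.408 -0.899] q [-0.12  0.6   1.94  0.52  0.9  -0.87] F [-0.5 -0.3  0.2]
```

View pics/w6.png

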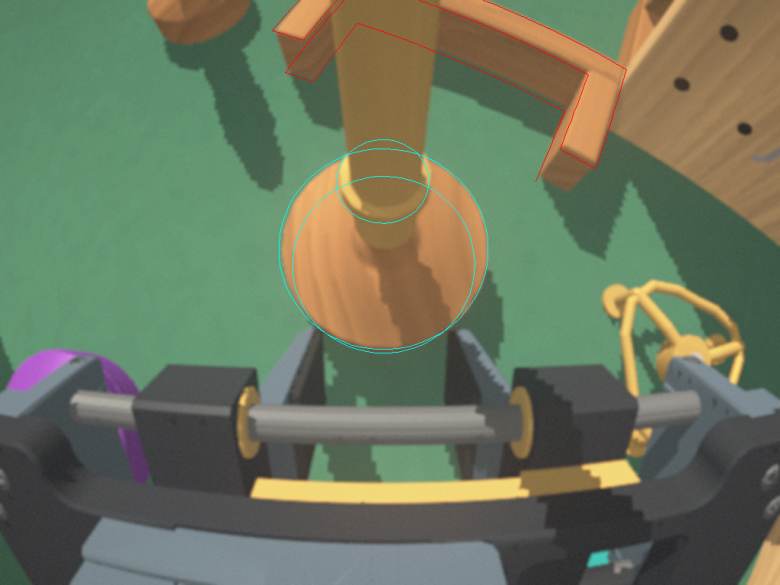

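View pics/s6.png

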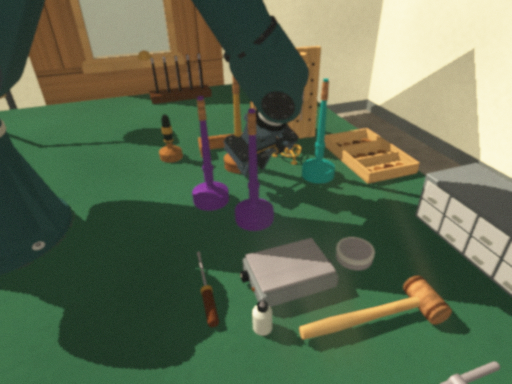

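```bash
python3 -m pendant '{"grip":[0.45,0.45,0.45,0.45,0.45,0.45,0.45,0.45],"slide":[[-0.001,0.008,0],[-0.001,0.01,0],[-0.001,0.01,0],[-0.001,0.01,0],[-0.001,0.01,0],[-0.001,0.01,0],[0,0.008,0],[0,0,0]],"turn":[[0,0,0],[0,0,0],[0,0,0],[0,0,0],[0,0,0],[0,0,0],[0,0,0],[0,0,0]]}'; python3 look.py 7 .554 .168
```

```text
clock: 9.12
position: [0.5711, 0.1219, 0.0119]
orientation: [-0.185, 0.553, 0.802, 0.127]
ft_force: [0.6, -1.1, 0.2]
opening: 0.554
[0.5711 0.1219 0.0119] y [ 0.935  0.356 -0.   ] z [-0.156  0.408 -0.9  ] q [-0.02  0.59  1.95  0.56  0.86 -0.81] F [ 0.6 -1.1  0.2]
```

View pics/w7.png

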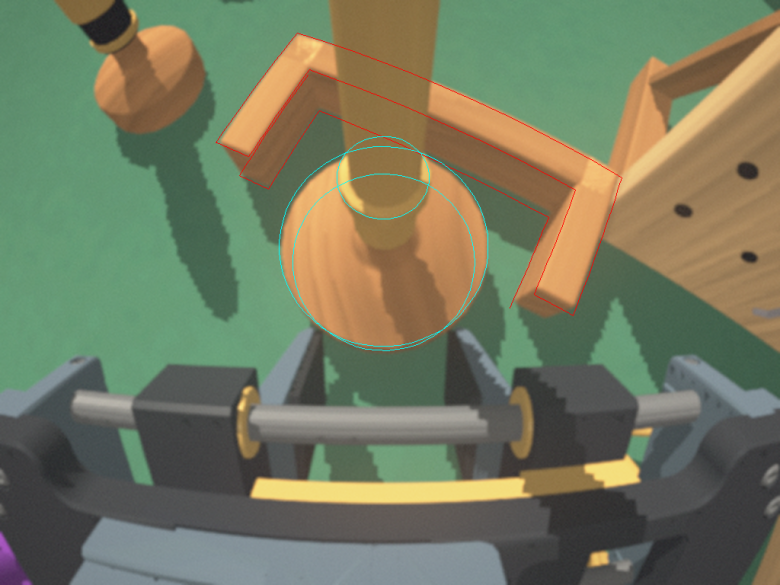

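View pics/s7.png

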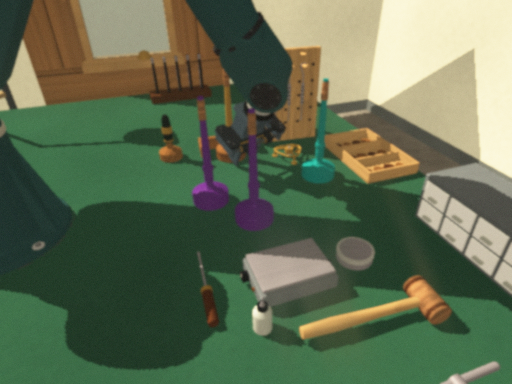

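```bash
python3 -m pendant '{"grip":[0.45,0.45,0.45,0.45],"slide":[[0,0.005,0],[0,0.004,0],[0,0.002,0],[0,0,0]],"turn":[[0,0,0],[0,0,0],[0,0,0],[0,0,0]]}'; python3 -m pendant '{"grip":[0.45,0.45],"slide":[[0,0.001,0],[0,0.001,0]],"turn":[[0,0,0],[0,0,0]]}'
```

```text
clock: 9.72
position: [0.5712, 0.1324, 0.0119]
orientation: [-0.184, 0.553, 0.802, 0.127]
ft_force: [0.7, -0.4, 0.7]
opening: 0.554
clock: 9.98
position: [0.5712, 0.1342, 0.0119]
orientation: [-0.184, 0.554, 0.802, 0.127]
ft_force: [0.1, -1.8, -0.4]
opening: 0.551
```

```bash
python3 -m pendant '{"grip":[0.45,0.45],"slide":[[0,0.001,0],[0,0,0]],"turn":[[0,0,0],[0,0,0]]}';python3 look.py 8 .555 .182
```

```text
clock: 10.22
position: [0.5712, 0.1353, 0.0119]
orientation: [-0.184, 0.553, 0.802, 0.127]
ft_force: [-0.4, -1.7, 0.3]
opening: 0.551
[0.5712 0.1353 0.0119] y [ 0.935  0.355 -0.   ] z [-0.155  0.408 -0.9  ] q [ 0.    0.59  1.95  0.57  0.86 -0.8 ] F [-0.4 -1.7  0.3]
```

View pics/w8.png

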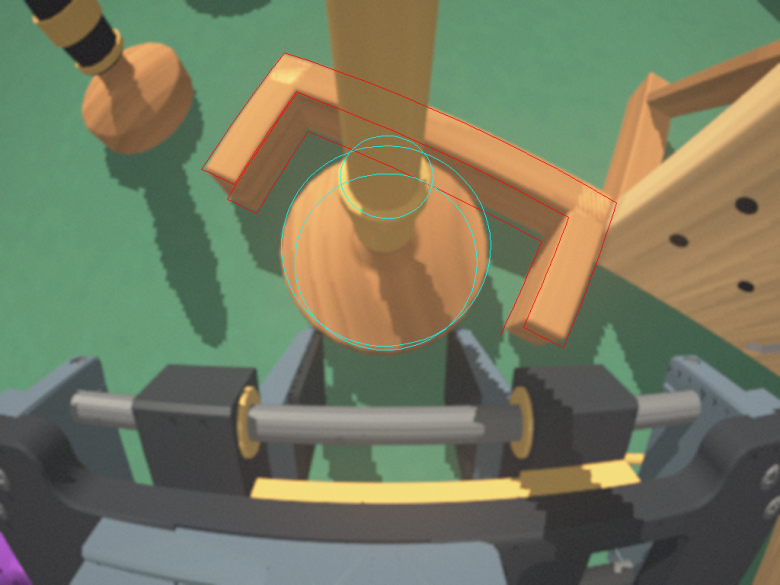

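```bash
python3 -m pendant '{"grip":[0.45,0.45,0.45],"slide":[[0,0.001,0],[0,0.001,0],[0,0,0]],"turn":[[0,0,0],[0,0,0],[0,0,0]]}'
```

```text
clock: 10.7
position: [0.5712, 0.1374, 0.0119]
orientation: [-0.184, 0.553, 0.802, 0.127]
ft_force: [0.8, -1.0, -0.7]
opening: 0.55
```

```bash
python3 -m pendant '{"grip":[0.45,0.45,0.45],"slide":[[0,0.001,0],[0,0.001,0],[0,0,0]],"turn":[[0,0,0],[0,0,0],[0,0,0]]}'
```

```text
clock: 11.08
position: [0.5712, 0.1393, 0.0119]
orientation: [-0.184, 0.553, 0.802, 0.127]
ft_force: [-0.1, -1.3, -0.1]
opening: 0.55
```

```bash
python3 -m pendant '{"grip":[0.45,0.45,0.45],"slide":[[0,0.001,0],[0,0.001,0],[0,0,0]],"turn":[[0,0,0],[0,0,0],[0,0,0]]}'; python3 look.py 9 .555 .186
```

```text
clock: 11.45
position: [0.5714, 0.1407, 0.0118]
orientation: [-0.184, 0.553, 0.802, 0.127]
ft_force: [0.0, -9.5, 2.3]
opening: 0.548
[0.5714 0.1407 0.0118] y [0.935 0.355 0.   ] z [-0.155  0.407 -0.9  ] q [ 0.01  0.59  1.95  0.57  0.85 -0.79] F [ 0.  -9.5  2.3]
```

View pics/w9.png

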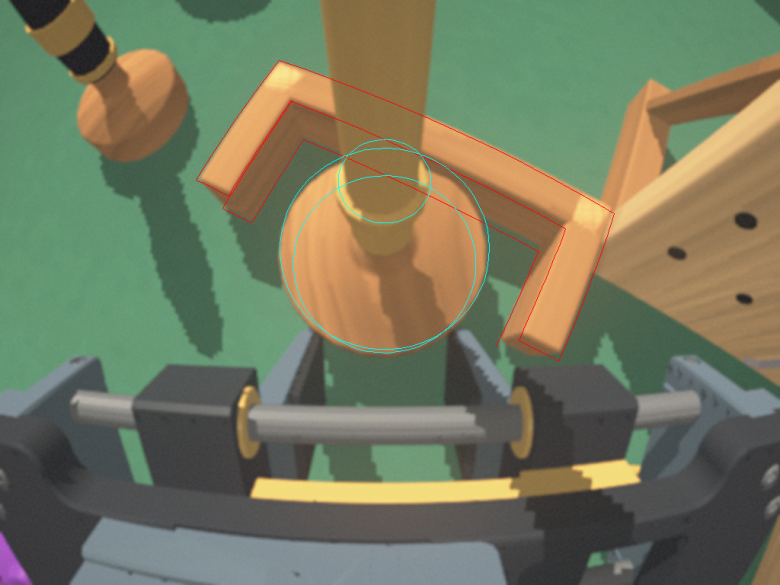

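Wrist force jumped to 9.5 N, so the foot is touching the back rail. I'll back off gently and check.

```bash
python3 -m pendant '{"grip":[0.45,0.45,0.45,0.45,0.45,0.45],"slide":[[0,-0.001,0],[0,-0.002,0],[0.001,-0.005,0],[0.001,-0.01,0],[0.001,-0.012,0],[0,0,0]],"turn":[[0,0,0],[0,0,0],[0,0,0],[0,0,0],[0,0,0],[0,0,0]]}'; python3 look.py 10 .555 .186
```

```text
clock: 12.3
position: [0.5745, 0.1103, 0.0119]
orientation: [-0.184, 0.554, 0.802, 0.127]
ft_force: [-0.6, -0.3, 1.2]
opening: 0.549
[0.5745 0.1103 0.0119] y [ 0.935  0.354 -0.   ] z [-0.155  0.408 -0.9  ] q [-0.04  0.59  1.95  0.55  0.87 -0.82] F [-0.6 -0.3  1.2]
```

View pics/w10.png

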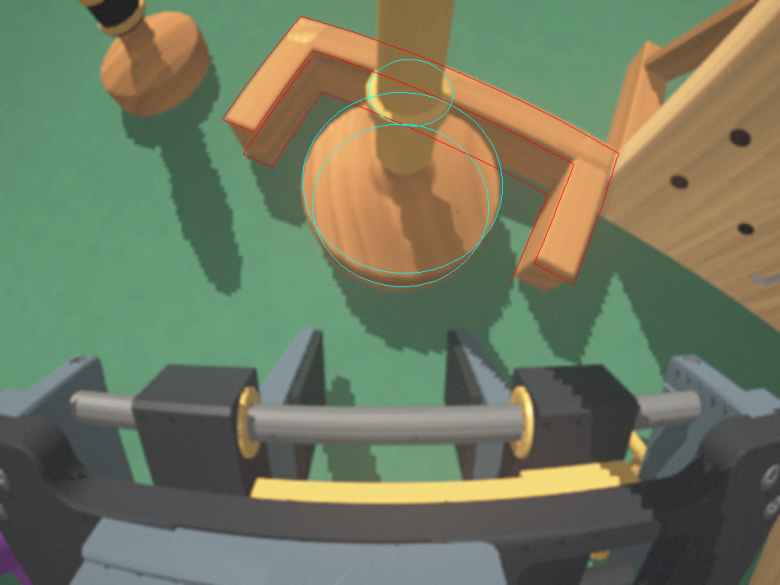

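```bash
python3 -m pendant '{"grip":[0.45,0.45,0.45,0.45,0.45,0.45,0.45,0.45],"slide":[[0,0,0.02],[0,0,0.04],[0,0,0.045],[0,0,0.045],[0,0,0.045],[0,0,0.045],[0,0,0.045],[0,0,0]],"turn":[[0,0,0],[0,0,0],[0,0,0],[0,0,0],[0,0,0],[0,0,0],[0,0,0],[0,0,0]]}'; python3 look.py 11 .555 .185
```

```text
clock: 13.4
position: [0.5754, 0.1115, 0.3017]
orientation: [-0.182, 0.553, 0.803, 0.129]
ft_force: [0.0, 0.6, -0.8]
opening: 0.548
[0.5754 0.1115 0.3017] y [0.935 0.355 0.006] z [-0.149  0.408 -0.901] q [-0.03  0.18  1.87  0.43  1.3  -0.56] F [ 0.   0.6 -0.8]
```

View pics/w11.png

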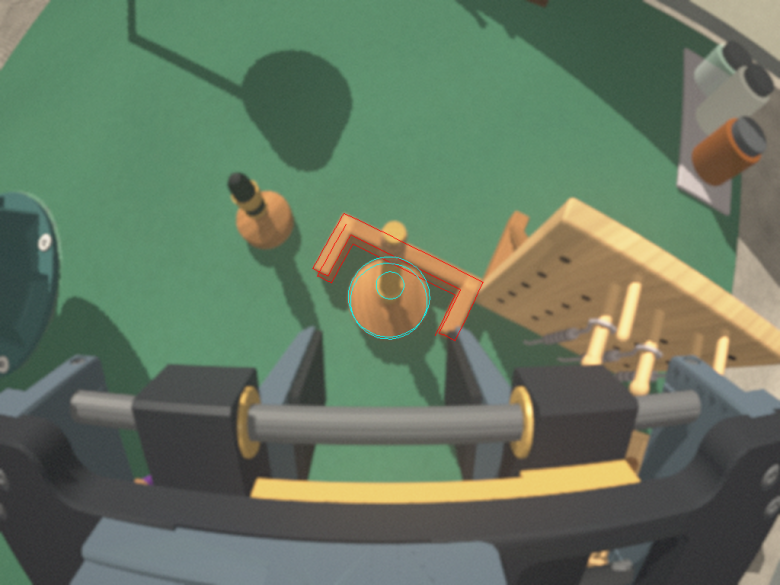

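View pics/s11.png

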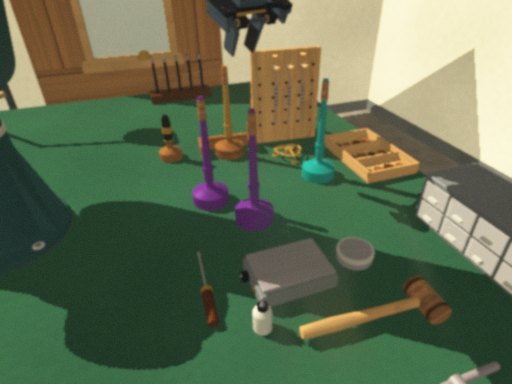

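```bash
python3 -m pendant '{"grip":[0.45,0.45,0.45,0.45,0.45,0.45,0.45,0.45],"slide":[[0,0,0.05],[0,-0.06,0.02],[0,-0.06,0],[0,-0.06,0],[0,-0.06,0],[0,-0.06,0],[0,-0.06,0],[0,-0.06,0]],"turn":[[0,0,0],[0,0,0],[-6.5,-2.5,0],[-6.5,-2.5,0],[-6.5,-2.5,0],[0,0,0],[0,0,0],[0,0,0]]}'
python3 - <<'E'
from h import *
im=arm.snapshot('top')[...,::-1].copy();cv2.imwrite('pics/top12.png',im)
k=4;o=cv2.resize(im,None,fx=k,fy=k,interpolation=cv2.INTER_CUBIC)
for P,col in [(tw([.558,.2236,1.4608],dens(b)),(0,0,255)) for b in BAY]+[(circ((.555,.184),.042,z),(255,255,0)) for z in(0,.028)]:
    cv2.polylines(o,[np.round((proj('top',P)[:,::-1]+.5)*k-.5).astype(int).reshape(-1,1,2)],False,col,1)
a=cv2.resize(im,None,fx=k,fy=k,interpolation=cv2.INTER_CUBIC)
cv2.imwrite('pics/top12c.png',np.hstack([a[540:1100,340:720],o[540:1100,340:720]]))
E
```

```text
clock: 14.5
position: [0.5734, -0.3095, 0.3653]
orientation: [-0.037, 0.567, 0.822, 0.025]
ft_force: [0.4, 0.1, 0.3]
opening: 0.551
```

View pics/top12c.png

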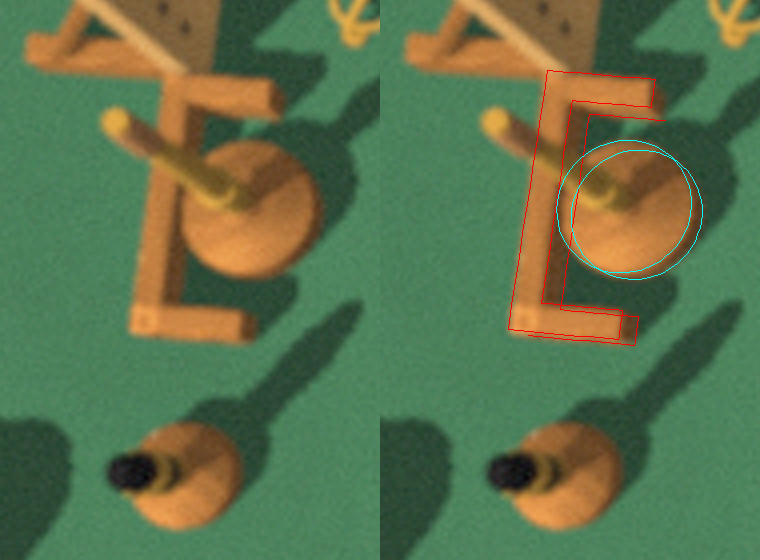

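View pics/top12.png

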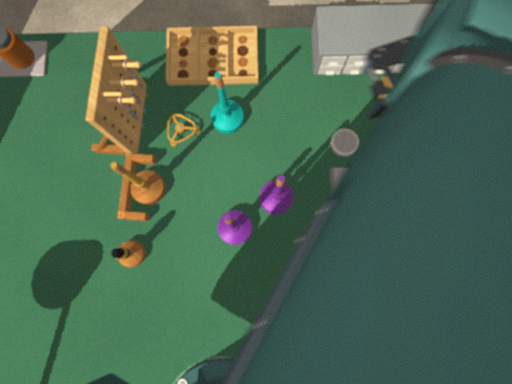

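Run:
```python
from h import *
import pickle
from scipy.spatial import ConvexHull
from scipy.optimize import least_squares
# rear silhouette edge of foot (wood->green), free part; fit centre in images 6..11
for t,g in((8,(.555,.182)),(9,(.555,.186)),(10,(.555,.186)),(11,(.555,.185))):
    i=pickle.load(open(f'w{t}.pkl','rb'));im=cv2.GaussianBlur(cv2.imread(f'pics/w{t}raw.png'),(0,0),.8).astype(float)
    red=im[...,2]-im[...,1]
    def sil(c):
        P=np.vstack([circ(c,.042,0),circ(c,.042,.028)])
        h=cv2.convexHull(projw(P,i)[:,::-1].astype(np.float32))[:,0]
        return h
    h=sil(g);cen=h.mean(0)
    pts=[]
    for a in np.radians(np.arange(-10,191,5)): # image down half
        d=np.array([np.cos(a),np.sin(a)]);rs=np.arange(10,110,.25)
        xy=cen+rs[:,None]*d
        # predicted radius
        hh=h-cen;ang=np.arctan2(hh[:,1],hh[:,0]);r0=np.interp((a+np.pi)%(2*np.pi)-np.pi,*zip(*sorted(zip(ang,np.hypot(*hh.T)))),period=None)
        m=np.abs(rs-r0)<6
        v=cv2.remap(red.astype(np.float32),xy[m,0].astype(np.float32)[None],xy[m,1].astype(np.float32)[None],cv2.INTER_LINEAR)[0]
        dv=np.gradient(v);k=dv.argmin()
        if dv[k]<-2.0 and 0<k<len(dv)-1: pts.append((a,rs[m][k]-r0,dv[k]))
    pts=np.array(pts);print(t,len(pts))
    # residual as centre shift in image -> mm
    A=np.c_[np.cos(pts[:,0]),np.sin(pts[:,0])];s,*_=np.linalg.lstsq(A,pts[:,1],rcond=None)
    for _ in range(5):
        r=pts[:,1]-A@s;w=1/(1+(r/.5)**2);s,*_=np.linalg.lstsq(A*w[:,None],pts[:,1]*w,rcond=None)
    J=np.array([(projw([g[0]+.001*(k==0),g[1]+.001*(k==1),.014],i)-projw([*g,.014],i))[0,::-1] for k in(0,1)]).T
    dm=np.linalg.solve(J,s);print('centre',(np.array(g)+dm/1e3).round(4),'rms px',r.std().round(2))
o=[]
for t in(9,10):
    im=cv2.imread(f'pics/w{t}raw.png');y=30 if t==9 else 5
    o.append(cv2.resize(im[y:y+210,130:410],(395*1,296),interpolation=cv2.INTER_CUBIC))
im=cv2.imread('pics/w10raw.png')
cv2.imwrite('pics/z10.png',cv2.resize(im[20:190,170:400],None,fx=3.4,fy=3.4,interpolation=cv2.INTER_CUBIC))
```

```text
8 41
centre [0.5552 0.1797] rms px 0.57
9 41
centre [0.555  0.1838] rms px 0.53
10 41
centre [0.555  0.1837] rms px 0.47
11 41
centre [0.5548 0.1839] rms px 0.28
```

View pics/z10.png

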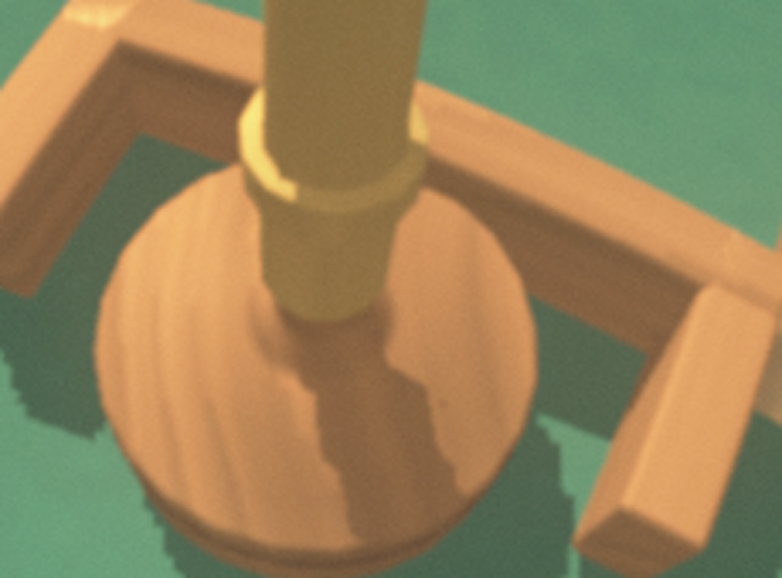

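```bash
python3 -c "
from plant import arm
print(arm.observe()['clock']);print(arm.close_job())"
```

```text
14.55
the job is handed in; nothing more can be done
None
```

The wooden neck stand is in the bay with its foot up against the back rail, and I handed the job in at 14.6 s of the 58 s. I pushed it low at the foot with the two part-open fingers, sliding it diagonally and then into the bay.

**Contact with the rail:** wrist force went from about 1.3 N while sliding to 9.5 N at the rail. The measured foot centre was the same pressed and released, (0.555, 0.184), to about 0.2 mm, so it did not spring back. It is about 2 mm from the home point I had estimated, (0.553, 0.182), which is about the camera calibration error.

**Other objects:** in the last pictures the stand is upright. The purple and turquoise look-alikes, short stand, bell guard and pad tin look unmoved. In the last top picture the arm hid the mallet, oil bottle, screwdriver and most of the pad warmer. They looked unmoved in the side picture taken about 1 s earlier, and after that the arm only swung clear at height.

**The neck:** no contact with it showed in the pictures, and wrist force stayed near zero apart from the push. I had no direct contact sensing on the neck, so this rests on those two checks.

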